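# Measure the paint on a touched-up washing-machine lid

### The job

Take the coating-thickness gauge out of its stand and first check it on the middle of the bare-steel zero plate: set it down upright, pressed lightly so that its sprung sleeve goes about half way in, for a second. Then measure the touched-up spot in the orange ring on the tilted lid: set the probe inside the ring, square to the painted face, again pressed lightly with the sleeve about half way in, and finish still holding the gauge steady like that so the reading can be taken. Only the gauge may touch the lid and its rest, never lean hard on it or on the plate, and leave the plate and the other things on the bench where they are.

Things in the scene. Friction and masses are not known exactly. Their poses are not given: they have to be found in the camera images.
- gauge: Coating-thickness gauge, loose, 180 g: black case with orange bands, 30 (x) x 48 (y) x 105 (z) mm, green display on its -x face. Origin: centre of the case's underside; z up the case, away from the probe. Below it: a 12 mm neck, then the sprung sleeve, 14 mm across. Starts upright in the stand, lowest 25 mm of the case in the pocket; lift it straight up 70 mm to clear.
- gauge_tip (a point): Centre of the flat end of the sprung sleeve, the gauge's probe end: on the gauge's z axis, 30 mm below its origin with the sleeve out, 22 mm with the sleeve fully in. Axes as the gauge's.
- sleeve (a joint): How far the sprung sleeve is pushed in (m): 0 out, 0.008 fully in. Spring: it begins to move at 1.6 N along the gauge's axis, 3.2 N at half way (0.004), 4.8 N fully in; beyond that the contact is hard.
- stand: Fixed gauge stand, left or right of the lid: dark foot 80 (x) x 96 (y) x 10 mm with a grey pocket, 44 x 64 mm outside, top edge at 70 mm; ledges inside carry the gauge's case 45 mm above the bench. Origin: centre of the foot's underside on the bench; axes as the gauge's at the start.
- zero_plate: Bare steel disc lying loose on the bench, 64 mm across, 10 mm thick, 250 g, a fine dark ring 24 mm across on its top. Origin: centre of its underside, z up. On the other side of the lid from the stand.
- zero_top (a point): Centre of the zero plate's top face, 10 mm above the bench; z up.
- rest: Fixed tilting rest with the white washing-machine lid on it: grey base, blue cheeks to 122 mm high and 209 mm either side, black knobs to 230 mm. Origin on the bench under the middle of the front hinge line; x level, up the slope, z up. Hinge line along y, 50 mm up. Lid 400 mm (y) x 440 mm (up the slope), its painted face 50 mm above the hinge line, square to the face.
- lid (a joint): Tilt of the lid's painted face from level (rad), about the hinge line; larger = far edge higher. Clamped stiff: it does not give under light pressing.
- mark (a point): The touched-up spot to measure, on the painted face, at the centre of an orange ring 27 mm across (lower half of the lid; three green rings higher up are spots already done). z points square out of the painted face, x up the slope, y along the hinge line.
- pump: Bystander: black and white drain pump, about 125 x 80 x 70 mm.
- paint: Bystander: small white touch-up paint bottle, 28 mm across, 75 mm high, standing.
- screwdriver: Bystander: screwdriver lying on the bench.

How it is judged (in metres and radians):
On the way, in this order (a step that is already met when the one before it is completed fails the run):
1. the gauge is lifted clear of its stand in the fingers (z of gauge in the frame of stand above 0.1 m and contact force between the fingers and gauge above 1 N and contact force between gauge and stand below 0.1 N), for 0.1 s.
2. the gauge is checked on the zero plate: upright within 7 degrees, tip within 15 mm of the plate's centre, sleeve 2 to 7.5 mm in, for half a second (distance between gauge_tip and zero_top below 0.015 m and angle between gauge's own z axis and vertical below 0.12 rad and value of joint sleeve between 0.002 and 0.0075 m and contact force between gauge and zero_plate above 0.8 N and contact force between the fingers and gauge above 1 N and contact force between gauge and stand below 0.1 N), for 0.5 s.
At the end, for the whole second after the job is handed in: Fingers still hold the gauge steady: tip within 10 mm of the orange ring's centre, axis within 7 degrees (0.12 rad) of square to the painted face, sleeve 2 to 7.5 mm in, push on the lid 0.8 to 8 N; mark within 10 mm of its start; gauge clear of stand and plate, fingers clear of the lid (distance between gauge_tip and mark below 0.01 m and angle between the z axis of gauge and the z axis of mark, either way round below 0.12 rad and value of joint sleeve between 0.002 and 0.0075 m and contact force between gauge and rest between 0.8 and 8 N and contact force between the fingers and gauge above 1 N and contact force between gauge and stand below 0.1 N and contact force between gauge and zero_plate below 0.1 N and linear speed of gauge below 0.01 m/s and angular speed of gauge below 0.1 rad/s and contact force between the fingers and rest below 0.5 N and distance of mark from where it was at the start of the episode below 0.01 m); the arm keeps its last pose, push and grip.
It fails at once if the gauge is pressed on the lid, its rest or the zero plate with more than 25 N (contact force between gauge and rest above 25 N or contact force between gauge and zero_plate above 25 N).
It fails at once if the arm or fingers touch the lid or its rest (contact force between any of the arm, the fingers and rest above 1 N).
It fails at once if the zero plate is pushed more than 20 mm from its place (distance of zero_plate from where it was at the start of the episode above 0.02 m).
It fails at once if one of the other things on the bench is moved more than 30 mm (distance of any of pump, paint, screwdriver from where it was at the start of the episode above 0.03 m).
It also fails if it takes over 58 s, if anything falls off the work surface, if the arm or the gripper's body presses on something with over 40 N, if the wrist force passes 120 N, or if a joint passes its speed limit or range.

### The arm

A 6-joint arm with a two-finger parallel gripper is mounted at the origin on the work surface. World frame = base frame: x ahead of the robot, y to its left, z up, the work surface at z = 0. Lengths are in m, angles in degrees, forces in N, time in s.
With the tool pointing down it reaches from about 0.4 to 0.825 m from the base axis. Payload 7 kg.
Tool frame: the origin (TCP) lies on the centre line of the jaws, within the pads' length; the fingertips stand 14 mm ahead of it and the grasp point (between the pads) lies 5 mm behind it; z points along the fingers, y is the line along which they close (so a half turn about z gives the same grasp; the last joint's range is limited). The gripper opens to 88 mm and grips with 3 to 60 N. Pads are 19 mm wide; open, the fingers measure 130 mm over their backs; the gripper's body (78 mm by 193 mm) begins 47 mm behind the grasp point.
Start: joints at [16.507, 20.546, 0.682, 0, -70.136, -16.507], TCP at [0.675, -0, 0.241] pointing down, gripper open.
Joint ranges: [-176.03, 176.03], [-82.01, 121.73], [-58.28, 71.71], [-173.87, 95.51], [-174.79, -0.11], [-173.66, 173.66]. Speed limits (degrees/s): [136.94, 136.94, 172.46, 180, 180, 180].

### API

Orientations are given as [roll, pitch, yaw] about the fixed x, y, z axes, in that order (R = Rz(yaw) Ry(pitch) Rx(roll)).
In Python, from plant import r gives the robot as it stands.
- The arm moves only by the tool send_rows, never from a script. Its argument "steps" is a list of rows, each an object with "dp": the shift along the tool's x, y, z in mm, a list of three; "roll": the turn about the tool's z in rad; "jaw": the opening in per cent of the stroke, from 0 (shut) to 100 (fully open). In form: [{"dp": [tx, ty, tz], "roll": roll, "jaw": jaw}, ...]. A call has 1 to 5 rows; each row is the pose to reach, as a shift and turn from the pose commanded when the call began, along the tool's axes at that moment; what a row does not reach only later rows make up. A row lasts 1/8 s, in which the tool goes at most 62.5 mm and 10.7 degrees, less where a joint would pass 70% of its speed; a pose out of reach is approached as far as the arm can. A call with a gripper value outside its range is refused whole. The fingers move at their own pace and stop on an object; "newtons" is the grip in N (left out, the last holds). Time passes only in rows, so rows that repeat a pose let the fingers close. It gives the time, the measured TCP pose, the force, the opening and the grip force at its end, in the units of the state.
- r.get_state(): the state, without advancing time (a new reading comes with each control period).
- r.capture(name): name is "scene" or "side" or "wrist"; returns a dict with "image" (480x640x3 uint8, blue, green, red), "K" (3x3 intrinsics, pixels), "rvec" (rotation vector, rad) and "tvec" (3), from world to camera coordinates, as OpenCV has them. Camera axes: x right, y down, z forward; pixel columns grow to the right and rows downward; lengths in m; the calibration is good to about 2 mm. A picture is of the moment at which its call begins. There is no depth.
- r.close_job(): hands the job in; it is judged then, once.
The state is a dict: "time_s": time; "joints": joint angles; "qd": joint speeds; "joint_torque": joint torques, N m; "tcp_pos": TCP position; "eef_rot": TCP orientation; "contact_force": force on the tool from outside, world axes, zero at the start; "moment": the same for the moment, N m; "gripper_width": finger opening in m; "gripper_force": force on a finger pad.
Only numpy, scipy, OpenCV 4.12 (cv2) and the standard library are available. Lean on these libraries where they do the work, as an engineer would, in place of code of your own. Each camera call takes 0.05 s, during which the arm holds its last target. There are 200 camera calls.

## Working session

There is one attempt and no reset: what is moved stays moved. The work goes in short steps, Python scripts to look and compute and a tool call to move; the robot and the scene stay as the last step left them, time stands still between calls to the robot, and variables do not carry over. Pictures are saved under pics/ and viewed, at most 12 in all, crops included, and the job is handed in when it is done.

Besides the shell and the picture viewer there is one more tool, called after "Emit:" by a JSON object that holds its "fn" and its "kwargs", one argument or row to a line. send_rows: Moves the arm, as the interface text tells. Its arguments: {"type":"object","properties":{"steps":{"type":"array","items":{"type":"object","properties":{"dp":{"type":"array","items":{"type":"number"}},"roll":{"type":"number"},"jaw":{"type":"number"}}}},"newtons":{"type":"number"}},"required":["steps"]}

```bash
mkdir -p pics; ls; cat > h.py <<'E'
import numpy as np, cv2
from plant import r
def cap(n,save=None):
    c=r.capture(n); c['R']=cv2.Rodrigues(np.array(c['rvec'],float))[0]; c['t']=np.array(c['tvec'],float).ravel(); c['K']=np.array(c['K'],float)
    c['C']=-c['R'].T@c['t']
    if save: cv2.imwrite('pics/'+save,c['image'])
    return c
def ray(c,u,v):
    d=c['R'].T@np.linalg.inv(c['K'])@np.array([u,v,1.]); return c['C'],d/np.linalg.norm(d)
def plane(c,u,v,p0,n):
    C,d=ray(c,u,v); return C+d*(np.dot(np.array(p0)-C,n)/np.dot(d,n))
def atz(c,u,v,z): return plane(c,u,v,[0,0,z],np.array([0,0,1.]))
def tri(obs):
    A=np.zeros((3,3));b=np.zeros(3)
    for c,u,v in obs:
        C,d=ray(c,u,v);P=np.eye(3)-np.outer(d,d);A+=P;b+=P@C
    p=np.linalg.solve(A,b)
    return p,[np.linalg.norm((np.eye(3)-np.outer(ray(c,u,v)[1],ray(c,u,v)[1]))@(p-c['C'])) for c,u,v in obs]
def proj(c,p):
    q=c['K']@(c['R']@np.array(p)+c['t']); return q[:2]/q[2]
E
python3 - <<'E'
from h import *
for n in ['scene','side','wrist']:
    c=cap(n,n+'0.png'); print(n,c['C'].round(3),ray(c,320,240)[1].round(3),c['K'][0,0])
print(r.get_state())
E
```

```text
pics
scene [ 1.16  -0.933  0.8  ] [-0.497  0.691 -0.525] 484.335192662781
side [ 0.074 -0.718  0.913] [ 0.422  0.59  -0.688] 528.6384969743713
wrist [ 0.675 -0.079  0.385] [-0.009  0.281 -0.96 ] 362.228661270178
{'time_s': 0.15, 'joints': array([ 1.65078209e+01,  2.05810407e+01,  6.45648846e-01, -1.37745557e-02,
       -7.01349730e+01, -1.65094720e+01]), 'qd': array([-0.01224277, -0.14575374,  0.0200277 ,  0.06480444, -0.0638756 ,
        0.09630092]), 'joint_torque': array([ 1.39394037e-04, -5.83274567e+01,  2.93289685e+01,  7.00122759e+00,
        8.75052094e-03, -9.76538854e-05]), 'tcp_pos': array([ 6.74652583e-01, -1.84610337e-05,  2.39850166e-01]), 'eef_rot': array([ 1.79928856e+02, -7.58069805e-03, -9.00063349e+01]), 'contact_force': array([-0.22741731,  0.30123588, -0.68671154]), 'moment': array([-0.00352522,  0.03802391, -0.01613932]), 'gripper_force': 0.0, 'gripper_width': 0.08760769297945867}
```

View pics/scene0.png

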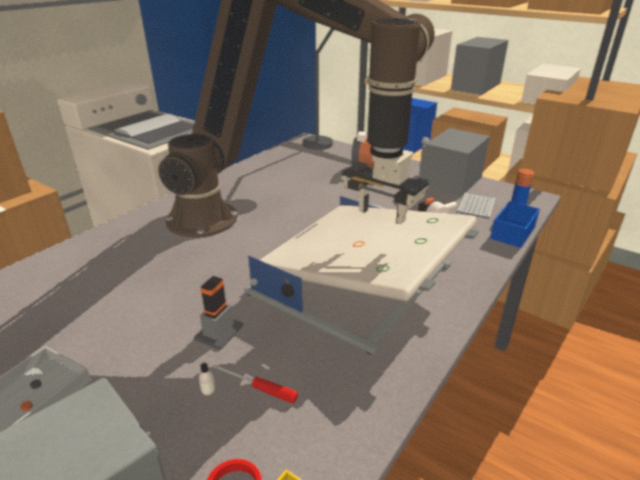

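View pics/side0.png

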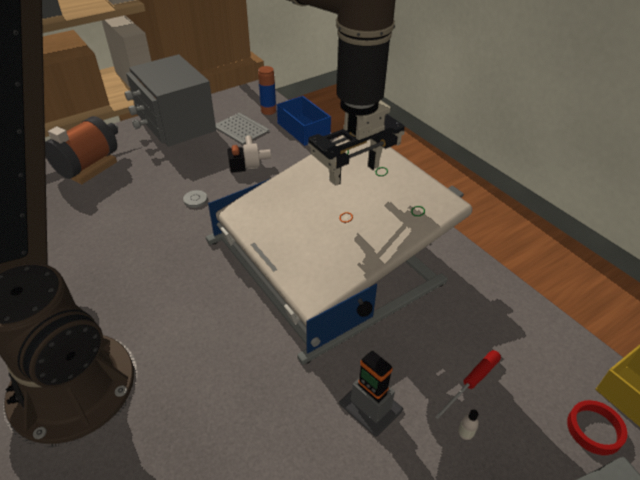

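```bash
cat > m.py <<'E'
from h import *
import sys
def blobs(img,lo,hi,amin=15):
    hsv=cv2.cvtColor(img,cv2.COLOR_BGR2HSV); m=cv2.inRange(hsv,lo,hi); m=cv2.morphologyEx(m,cv2.MORPH_CLOSE,np.ones((3,3)))
    out=[]
    for k in cv2.findContours(m,cv2.RETR_EXTERNAL,cv2.CHAIN_APPROX_NONE)[0]:
        x,y,w,h=cv2.boundingRect(k)
        if max(w,h)>6 and len(k)>=8:
            e=cv2.fitEllipse(cv2.convexHull(k)) if len(cv2.convexHull(k))>=5 else ((0,0),)
            out.append((np.round(e[0],1).tolist(),(x,y,w,h)))
    return out
E
python3 - <<'E'
from m import *
for n in ['scene','side','wrist']:
    im=cv2.imread(f'pics/{n}0.png')
    print(n,'orange',[b for b in blobs(im,(3,90,90),(16,255,255)) if b[1][2]<60])
    print(n,'green',[b for b in blobs(im,(40,70,40),(90,255,255)) if b[1][2]<60])
im=cv2.imread('pics/side0.png')
a=cv2.resize(im[330:450,320:420],None,fx=4,fy=4,interpolation=cv2.INTER_CUBIC)
b=cv2.resize(im[140:260,170:270],None,fx=4,fy=4,interpolation=cv2.INTER_CUBIC)
cv2.imwrite('pics/crop.png',np.hstack([a,b]))
E
```

```text
scene orange [([249.5, 476.0], (246, 473, 8, 7)), ([0, 0], (233, 458, 9, 1)), ([26.0, 405.6], (21, 401, 11, 11)), ([296.7, 395.9], (296, 392, 3, 9)), ([255.6, 387.2], (251, 383, 13, 10)), ([214.7, 306.3], (204, 301, 23, 15)), ([211.6, 286.1], (200, 280, 24, 16)), ([358.5, 243.5], (353, 241, 12, 6)), ([428.8, 200.4], (424, 197, 11, 8)), ([419.0, 155.2], (417, 150, 5, 11)), ([366.2, 153.9], (358, 139, 17, 29)), ([465.8, 96.0], (445, 87, 42, 18)), ([427.9, 90.5], (414, 85, 30, 12)), ([0, 0], (451, 74, 2, 7)), ([420.7, 36.6], (419, 30, 5, 14)), ([420.5, 24.2], (409, 15, 24, 19)), ([398.0, 15.0], (394, 13, 8, 5)), ([388.3, 12.5], (384, 10, 9, 6)), ([621.9, 11.5], (618, 8, 9, 10)), ([428.1, 4.5], (421, 0, 16, 9)), ([394.3, 3.5], (372, 0, 46, 12))]
scene green []
side orange [([0, 0], (616, 433, 1, 8)), ([0, 0], (627, 430, 1, 7)), ([0, 0], (567, 417, 1, 10)), ([0, 0], (374, 395, 7, 4)), ([373.9, 356.9], (360, 360, 32, 21)), ([345.7, 216.9], (339, 212, 14, 11)), ([234.4, 148.1], (231, 145, 7, 8)), ([261.1, 62.9], (250, 51, 24, 26)), ([60.4, 41.9], (43, 30, 44, 24)), ([119.1, 5.2], (95, 0, 49, 16)), ([66.5, 10.7], (45, 0, 55, 24))]
side green [([368.7, 378.1], (362, 370, 15, 18)), ([417.6, 210.8], (411, 206, 14, 11)), ([385.5, 171.0], (385, 168, 3, 7)), ([380.7, 171.1], (375, 167, 9, 9))]
wrist orange [([-4.0, 235.3], (0, 212, 20, 77)), ([381.0, 207.4], (359, 185, 45, 46))]
wrist green [([147.5, 322.2], (144, 319, 10, 8)), ([155.2, 296.1], (132, 282, 48, 22))]
```

View pics/wrist0.png

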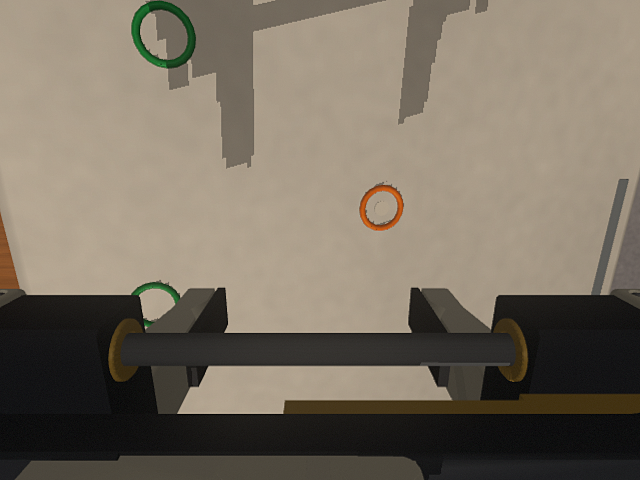

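View pics/crop.png

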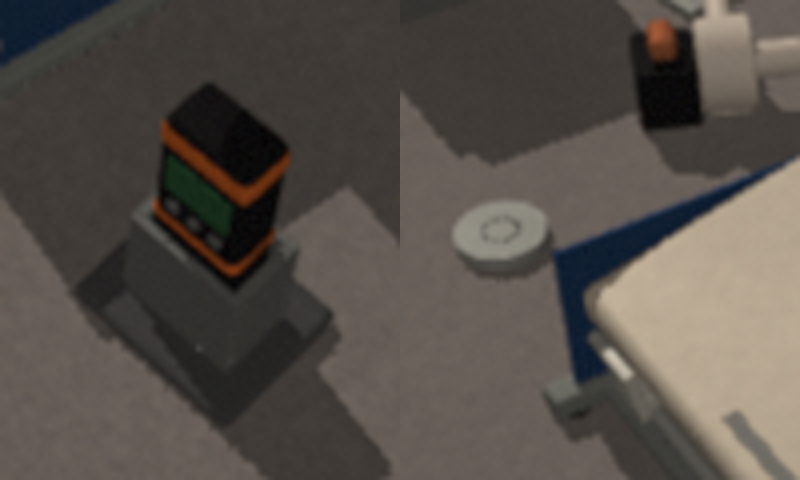

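```bash
python3 - <<'E'
from m import *
S,D,W=[cap(n) for n in ['scene','side','wrist']]
for c,n in((S,'scene'),): print('green',[b for b in blobs(c['image'],(35,50,30),(95,255,255)) if b[1][2]<40])
print('wrist green',[b for b in blobs(W['image'],(40,70,40),(90,255,255))])
print('orange3',tri([(S,358.5,243.5),(D,345.7,216.9),(W,381.,207.4)]))
print('orange2',tri([(S,358.5,243.5),(D,345.7,216.9)]))
A=tri([(S,383,268),(D,417.6,210.8),(W,163.5,34.5)]);print('gA',A)
B=tri([(S,421,241),(D,381,171.5),(W,156,305)]);print('gB',B)
print('plate',atz(D,195,197.3,.01),'scene px',proj(S,atz(D,195,197.3,.01)))
g=[atz(D,320+x/4,330+y/4,.15) for x,y in((163,122),(209,84),(289,152),(245,190))]
print('gauge top',np.round(g,4).tolist(),np.mean(g,0),[np.linalg.norm(g[i]-g[(i+1)%4]).round(4) for i in range(4)])
f=[atz(D,320+x/4,330+y/4,.01) for x,y in((75,290),(228,425),(332,318))]
print('foot',np.round(f,4).tolist(),(f[0]+f[2])/2)
E
```

```text
green [([382.4, 268.0], (376, 265, 14, 7)), ([420.5, 240.4], (415, 238, 12, 6))]
wrist green [([148.8, 320.0], (143, 318, 12, 9)), ([155.7, 296.3], (132, 282, 49, 22)), ([163.9, 34.0], (132, 0, 65, 69))]
orange3 (array([ 0.63294474, -0.03278571,  0.14866578]), [np.float64(0.0006451535159925784), np.float64(0.0007328077885146679), np.float64(0.00031849719710663396)])
orange2 (array([ 0.6327715 , -0.03306181,  0.14885325]), [np.float64(0.0006545512681269451), np.float64(0.000654551268126916)])
gA (array([ 0.75434763, -0.12764871,  0.17576833]), [np.float64(0.0011866373082024962), np.float64(0.0011656369217477455), np.float64(0.00023276443002130288)])
gB (array([0.77615784, 0.02302174, 0.17936482]), [np.float64(0.0005678705372492069), np.float64(0.0008967678401396375), np.float64(0.00035627621823178663)])
plate [0.44445224 0.38366244 0.01      ] scene px [373.87688074 208.98235419]
gauge top [[0.4299, -0.3457, 0.15], [0.4581, -0.3418, 0.15], [0.4644, -0.3871, 0.15], [0.4375, -0.3907, 0.15]] [ 0.44747209 -0.36632393  0.15      ] [np.float64(0.0285), np.float64(0.0458), np.float64(0.0271), np.float64(0.0457)]
foot [[0.4037, -0.3271, 0.01], [0.4209, -0.4192, 0.01], [0.494, -0.4061, 0.01]] [ 0.44885425 -0.36660809  0.01      ]
```

The side view shows the gauge in its stand at about (375,370), the zero plate at (195,197), the orange ring at (346,217) and green rings at (418,211) and (381,171). The wrist view shows the orange ring at (381,207). That puts the mark at (0.633,-0.033,0.149), the lid tilt at about 12.3° up towards +x, the stand at (0.448,-0.366) with yaw about 9°, and the plate at (0.444,0.384).

The tool can only point down, so I'll pivot the gauge in the fingers later, against the fixed stand. First I raise the arm and go over the stand.

Emit:
{"fn": "send_rows", "kwargs": {
  "steps": [
    {"dp": [0,0,-60],"roll": 0,"jaw": 100},
    {"dp": [0,0,-90],"roll": 0,"jaw": 100},
    {"dp": [50,30,-90],"roll": 0.17,"jaw": 100},
    {"dp": [100,60,-90],"roll": 0.34,"jaw": 100},
    {"dp": [150,90,-90],"roll": 0.51,"jaw": 100}
  ]
}}

```text
time_s: 0.92
tcp_pos: [0.5839, -0.1512, 0.3307]
eef_rot: [-180.0, 0.0, -119.5]
contact_force: [1.9, -0.7, 0.6]
gripper_width: 0.0879
gripper_force: 0.0
```

```bash
cat >> h.py <<'E'
from scipy.spatial.transform import Rotation as Ro
def st():
    s=r.get_state(); print('t',s['time_s'],'tcp',np.round(s['tcp_pos'],4),'rot',np.round(s['eef_rot'],2),'F',np.round(s['contact_force'],2),'w',round(s['gripper_width'],4),'gf',round(s['gripper_force'],2)); return s
def to(p,yaw=None):
    "shift in tool axes (mm) and roll for a world goal; yaw = wanted direction of tool y (deg)"
    s=st(); R=Ro.from_euler('xyz',s['eef_rot'],degrees=True).as_matrix()
    print('dp',(R.T@(np.array(p)-s['tcp_pos'])*1000).round(1))
    if yaw is not None:
        a=np.degrees(np.arctan2(R[1,1],R[0,1])); print('roll',np.radians((a-yaw+180)%360-180).round(4))
E
python3 -c "
from h import *
to([.448,-.366,.33],99)"
```

```text
t 0.925 tcp [ 0.5839 -0.1512  0.3307] rot [-1.7999e+02  1.0000e-02 -1.1951e+02] F [ 1.86 -0.73  0.57] w 0.0879 gf 0.0
dp [253.9  12.5   0.6]
roll 0.8987
```

Emit:
{"fn": "send_rows", "kwargs": {
  "steps": [
    {"dp": [60,3,0],"roll": 0.18,"jaw": 100},
    {"dp": [120,6,0],"roll": 0.36,"jaw": 100},
    {"dp": [180,9,0],"roll": 0.54,"jaw": 100},
    {"dp": [230,12,0],"roll": 0.72,"jaw": 100},
    {"dp": [254,12,0],"roll": 0.9,"jaw": 100}
  ]
}}

```text
time_s: 1.55
tcp_pos: [0.4488, -0.3677, 0.3308]
eef_rot: [-180.0, 0.0, -171.2]
contact_force: [-0.3, -0.5, -0.3]
gripper_width: 0.0877
gripper_force: 0.0
```

```bash
python3 -c "
from h import *
W=cap('wrist','w1.png'); to([.448,-.366,.33],99)
print(proj(W,[.448,-.366,.15]))"
```

```text
t 1.6 tcp [ 0.4481 -0.3688  0.3307] rot [-1.7998e+02 -3.0000e-02 -1.7178e+02] F [ 0.13 -1.03  0.35] w 0.0879 gf 0.0
dp [-0.3  2.8  0.7]
roll -0.0135
[319.58701115 222.28037825]
```

View pics/w1.png

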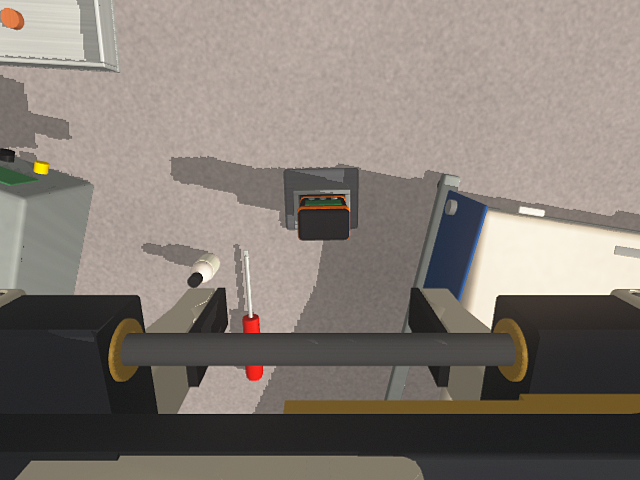

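```bash
python3 -c "
from h import *
W=cap('wrist'); g=[atz(W,u,v,.15) for u,v in((299.5,210),(348.5,208),(350,237.5),(300.5,240))]
print(np.round(g,4),np.mean(g,0))
f=[atz(W,u,v,.01) for u,v in((285,169),(358,168))];print(f,np.degrees(np.arctan2(*(f[1]-f[0])[:2])))
p=atz(W,324,223.5,.15);p[2]=.105;to(p,99)"
```

```text
[[ 0.4385 -0.387   0.15  ]
 [ 0.4302 -0.3431  0.15  ]
 [ 0.4575 -0.3369  0.15  ]
 [ 0.4666 -0.3824  0.15  ]] [ 0.44819734 -0.36236332  0.15      ]
[array([ 0.41803181, -0.41487311,  0.01      ]), array([ 0.40348318, -0.32377904,  0.01      ])] -9.074074019206634
t 1.65 tcp [ 0.449  -0.3676  0.3306] rot [-1.7999e+02 -1.0000e-02 -1.7117e+02] F [ 0.66  0.21 -0.36] w 0.0878 gf 0.0
dp [  0.5   4.8 225.6]
roll -0.003
```

Emit:
{"fn": "send_rows", "kwargs": {
  "steps": [
    {"dp": [0,5,60],"roll": 0,"jaw": 100},
    {"dp": [0,5,120],"roll": 0,"jaw": 100},
    {"dp": [0,5,175],"roll": 0,"jaw": 100},
    {"dp": [0,5,210],"roll": 0,"jaw": 100},
    {"dp": [0,5,225],"roll": 0,"jaw": 100}
  ]
}}

```text
time_s: 2.28
tcp_pos: [0.4491, -0.3599, 0.1036]
eef_rot: [179.9, -0.2, -170.6]
contact_force: [-0.5, 0.3, 0.5]
gripper_width: 0.0876
gripper_force: 0.0
```

Emit:
{"fn": "send_rows", "kwargs": {
  "steps": [
    {"dp": [0,0,0],"roll": 0,"jaw": 40},
    {"dp": [0,0,0],"roll": 0,"jaw": 40},
    {"dp": [0,0,0],"roll": 0,"jaw": 40},
    {"dp": [0,0,0],"roll": 0,"jaw": 40},
    {"dp": [0,0,0],"roll": 0,"jaw": 40}
  ],
  "newtons": 25
}}

```text
time_s: 2.9
tcp_pos: [0.45, -0.3611, 0.1063]
eef_rot: [-180.0, 0.1, -170.8]
contact_force: [-0.2, 0.1, 3.2]
gripper_width: 0.0478
gripper_force: 25.0
```

Emit:
{"fn": "send_rows", "kwargs": {
  "steps": [
    {"dp": [0,0,-20],"roll": 0,"jaw": 40},
    {"dp": [0,0,-50],"roll": 0,"jaw": 40},
    {"dp": [0,0,-100],"roll": 0,"jaw": 40},
    {"dp": [0,0,-160],"roll": 0,"jaw": 40},
    {"dp": [0,0,-220],"roll": 0,"jaw": 40}
  ]
}}

```text
time_s: 3.52
tcp_pos: [0.4491, -0.3606, 0.3272]
eef_rot: [180.0, -0.0, -170.8]
contact_force: [1.5, -0.3, -1.2]
gripper_width: 0.0476
gripper_force: 25.0
```

```bash
python3 -c "
from h import *
cap('side','s2.png'); to([.444,.384,.325],99)"
```

```text
t 3.575 tcp [ 0.4512 -0.3629  0.3367] rot [-179.51    0.45 -170.74] F [ 3.04 -3.01  9.91] w 0.0481 gf 24.97
dp [-113.   738.4    6.3]
roll 0.0045
```

Emit:
{"fn": "send_rows", "kwargs": {
  "steps": [
    {"dp": [0,20,-30],"roll": 0,"jaw": 40},
    {"dp": [-5,60,-30],"roll": 0,"jaw": 40},
    {"dp": [-20,115,-30],"roll": 0,"jaw": 40},
    {"dp": [-30,170,-30],"roll": 0,"jaw": 40},
    {"dp": [-35,225,-30],"roll": 0,"jaw": 40}
  ]
}}

```text
time_s: 4.2
tcp_pos: [0.4478, -0.1315, 0.355]
eef_rot: [180.0, -0.0, -170.8]
contact_force: [0.2, 0.5, -0.4]
gripper_width: 0.0478
gripper_force: 25.0
```

Emit:
{"fn": "send_rows", "kwargs": {
  "steps": [
    {"dp": [-10,50,0],"roll": 0,"jaw": 40},
    {"dp": [-20,105,0],"roll": 0,"jaw": 40},
    {"dp": [-30,160,0],"roll": 0,"jaw": 40},
    {"dp": [-37,215,0],"roll": 0,"jaw": 40},
    {"dp": [-45,270,0],"roll": 0,"jaw": 40}
  ]
}}

```text
time_s: 4.82
tcp_pos: [0.4487, 0.1422, 0.3554]
eef_rot: [180.0, 0.0, -170.8]
contact_force: [1.0, -0.5, -1.7]
gripper_width: 0.0479
gripper_force: 25.0
```

```bash
python3 -c "
from h import *
to([.444,.384,.325],99)"
```

```text
t 4.825 tcp [0.4487 0.1422 0.3554] rot [ 1.7998e+02  1.0000e-02 -1.7077e+02] F [ 0.99 -0.52 -1.73] w 0.0479 gf 24.97
dp [-34.1 239.4  30.5]
roll 0.004
```

Emit:
{"fn": "send_rows", "kwargs": {
  "steps": [
    {"dp": [-10,55,0],"roll": 0,"jaw": 40},
    {"dp": [-20,110,0],"roll": 0,"jaw": 40},
    {"dp": [-27,165,20],"roll": 0,"jaw": 40},
    {"dp": [-32,215,50],"roll": 0,"jaw": 40},
    {"dp": [-34,239,80],"roll": 0,"jaw": 40}
  ]
}}

```text
time_s: 5.45
tcp_pos: [0.444, 0.3841, 0.2736]
eef_rot: [-180.0, -0.1, -170.7]
contact_force: [-0.4, -1.3, -1.4]
gripper_width: 0.0477
gripper_force: 25.0
```

```bash
python3 -c "
from h import *
D=cap('side','s3.png');W=cap('wrist','w3.png');S=cap('scene','sc3.png')
s=st()
cv2.imwrite('pics/p3.png',np.hstack([cv2.resize(W['image'],(400,300)),cv2.resize(D['image'][60:260,100:367],(400,300)),]))
print(proj(W,[.444,.384,.01]),proj(W,[.64,-.0,.15]))"
```

```text
t 5.6 tcp [0.4436 0.3819 0.2728] rot [-179.79   -0.21 -170.71] F [ 0.82 -0.31 -0.9 ] w 0.048 gf 24.97
[317.69314083 209.16819291] [-156.55129253  388.94700621]
```

View pics/p3.png

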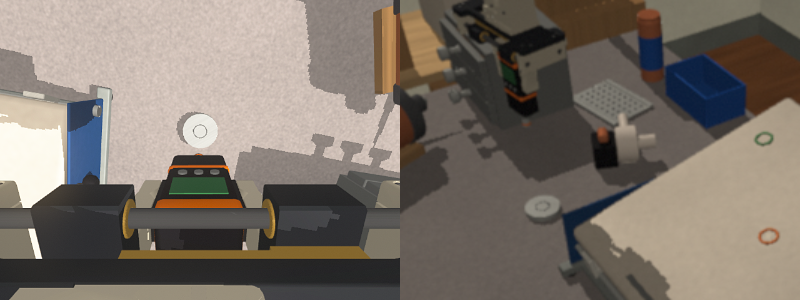

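Emit:
{"fn": "send_rows", "kwargs": {
  "steps": [
    {"dp": [0,1,45],"roll": 0,"jaw": 40},
    {"dp": [0,1,95],"roll": 0,"jaw": 40},
    {"dp": [0,1,135],"roll": 0,"jaw": 40},
    {"dp": [0,1,155],"roll": 0,"jaw": 40},
    {"dp": [0,1,160],"roll": 0,"jaw": 40}
  ]
}}

```text
time_s: 6.22
tcp_pos: [0.4448, 0.3819, 0.1153]
eef_rot: [-179.9, -0.0, -170.8]
contact_force: [0.7, 0.6, -0.6]
gripper_width: 0.0479
gripper_force: 25.0
```

Emit:
{"fn": "send_rows", "kwargs": {
  "steps": [
    {"dp": [0,0,0],"roll": 0,"jaw": 40},
    {"dp": [0,0,3],"roll": 0,"jaw": 40},
    {"dp": [0,0,6],"roll": 0,"jaw": 40},
    {"dp": [0,0,9],"roll": 0,"jaw": 40},
    {"dp": [0,0,11],"roll": 0,"jaw": 40}
  ]
}}

```text
time_s: 6.85
tcp_pos: [0.4445, 0.3828, 0.1044]
eef_rot: [-180.0, -0.0, -170.8]
contact_force: [-0.1, 0.2, -1.9]
gripper_width: 0.048
gripper_force: 25.0
```

```bash
python3 -c "
from h import *
import time
for i in range(4): s=st();cap('side')
cap('side','s4.png')"
```

```text
t 6.85 tcp [0.4445 0.3828 0.1044] rot [-1.8000e+02 -1.0000e-02 -1.7079e+02] F [-0.09  0.22 -1.93] w 0.048 gf 24.97
t 6.9 tcp [0.4444 0.3827 0.1041] rot [-1.7998e+02 -2.0000e-02 -1.7079e+02] F [ 0.32 -0.45 -1.73] w 0.048 gf 24.97
t 6.95 tcp [0.4444 0.3828 0.1042] rot [-1.7998e+02 -2.0000e-02 -1.7078e+02] F [ 0.78  0.24 -1.99] w 0.0478 gf 24.97
t 7.0 tcp [0.4445 0.3828 0.1044] rot [-1.7998e+02 -1.0000e-02 -1.7078e+02] F [-0.23 -0.33 -0.91] w 0.0479 gf 24.97
```

Emit:
{"fn": "send_rows", "kwargs": {
  "steps": [
    {"dp": [0,1,2],"roll": 0,"jaw": 40},
    {"dp": [0,1,4],"roll": 0,"jaw": 40},
    {"dp": [0,1,6],"roll": 0,"jaw": 40},
    {"dp": [0,1,7],"roll": 0,"jaw": 40},
    {"dp": [0,1,7],"roll": 0,"jaw": 40}
  ]
}}

```text
time_s: 7.72
tcp_pos: [0.4445, 0.3841, 0.0977]
eef_rot: [180.0, 0.0, -170.8]
contact_force: [-0.9, -0.4, 2.9]
gripper_width: 0.0482
gripper_force: 25.0
```

```bash
python3 -c "
from h import *
for i in range(5): s=st();cap('side')"
```

```text
t 7.725 tcp [0.4445 0.3841 0.0977] rot [ 1.7998e+02  1.0000e-02 -1.7078e+02] F [-0.88 -0.4   2.91] w 0.0482 gf 24.97
t 7.775 tcp [0.4445 0.3841 0.0978] rot [ 1.7998e+02  2.0000e-02 -1.7078e+02] F [-1.54  0.3   0.41] w 0.0481 gf 24.97
t 7.825 tcp [0.4445 0.384  0.0978] rot [ 1.7998e+02  2.0000e-02 -1.7078e+02] F [0.2  0.28 0.17] w 0.048 gf 24.97
t 7.875 tcp [0.4445 0.384  0.0978] rot [ 1.7998e+02  2.0000e-02 -1.7078e+02] F [-0.44  0.47  2.37] w 0.048 gf 24.97
t 7.925 tcp [0.4445 0.384  0.0977] rot [ 1.7998e+02  2.0000e-02 -1.7078e+02] F [-1.48  1.12  1.55] w 0.0478 gf 24.97
```

Net push is about 3.1 N, so the sleeve is about half way in. I hold here for a second.

Emit:
{"fn": "send_rows", "kwargs": {
  "steps": [
    {"dp": [0,0,0],"roll": 0,"jaw": 40},
    {"dp": [0,0,0],"roll": 0,"jaw": 40},
    {"dp": [0,0,0],"roll": 0,"jaw": 40},
    {"dp": [0,0,0],"roll": 0,"jaw": 40},
    {"dp": [0,0,0],"roll": 0,"jaw": 40}
  ]
}}

```text
time_s: 8.6
tcp_pos: [0.4445, 0.384, 0.0976]
eef_rot: [180.0, 0.0, -170.8]
contact_force: [-0.9, 1.2, 1.7]
gripper_width: 0.0479
gripper_force: 25.0
```

Emit:
{"fn": "send_rows", "kwargs": {
  "steps": [
    {"dp": [0,0,0],"roll": 0,"jaw": 40},
    {"dp": [0,0,0],"roll": 0,"jaw": 40},
    {"dp": [0,0,0],"roll": 0,"jaw": 40},
    {"dp": [0,0,0],"roll": 0,"jaw": 40},
    {"dp": [0,0,0],"roll": 0,"jaw": 40}
  ]
}}

```text
time_s: 9.22
tcp_pos: [0.4444, 0.3839, 0.0976]
eef_rot: [180.0, 0.0, -170.8]
contact_force: [0.8, 1.6, 1.1]
gripper_width: 0.048
gripper_force: 25.0
```

```bash
python3 -c "
from h import *
F=[]
for i in range(10): F.append(r.get_state()['contact_force']);D=cap('side')
print(np.mean(F,0));st()
cv2.imwrite('pics/s5.png',cv2.resize(D['image'][100:240,130:270],None,fx=4,fy=4,interpolation=cv2.INTER_CUBIC))"
```

```text
[-0.29002464  1.72583958  1.73159527]
t 9.725 tcp [0.4445 0.3839 0.0976] rot [ 1.8000e+02  1.0000e-02 -1.7078e+02] F [0.2  1.21 1.27] w 0.0479 gf 24.97
```

View pics/s5.png

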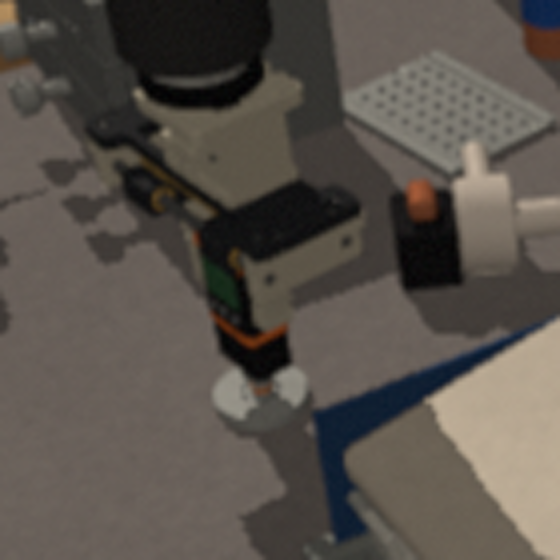

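The gauge stands upright and centred on the plate. Next I lift it and head back towards the stand, re-measuring the lid on the way.

Emit:
{"fn": "send_rows", "kwargs": {
  "steps": [
    {"dp": [0,0,-15],"roll": 0,"jaw": 40},
    {"dp": [0,0,-70],"roll": 0,"jaw": 40},
    {"dp": [0,0,-130],"roll": 0,"jaw": 40},
    {"dp": [0,0,-190],"roll": 0,"jaw": 40},
    {"dp": [0,0,-250],"roll": 0,"jaw": 40}
  ]
}}

```text
time_s: 10.35
tcp_pos: [0.4437, 0.3826, 0.3501]
eef_rot: [-180.0, -0.1, -170.8]
contact_force: [1.7, 1.3, -1.7]
gripper_width: 0.0479
gripper_force: 25.0
```

```bash
python3 - <<'E'
from m import *
S,D=cap('scene'),cap('side')
for c in(S,D): 
    for nm,lo,hi in(('o',(3,90,90),(16,255,255)),('g',(35,50,30),(95,255,255))):
        print(nm,[b for b in blobs(c['image'],lo,hi) if 330<b[0][0]<450 and 160<b[0][1]<290 and b[1][2]<20])
to([.502,-.356,.345],99)
E
```

```text
o [([358.5, 243.5], (353, 241, 12, 6)), ([428.8, 200.4], (424, 197, 11, 8))]
g [([382.5, 268.0], (376, 265, 14, 7)), ([420.6, 240.4], (415, 238, 12, 6))]
o [([345.7, 216.9], (339, 212, 14, 11))]
g [([417.6, 210.8], (411, 206, 14, 11)), ([381.1, 171.1], (375, 167, 13, 9))]
t 10.45 tcp [0.446  0.3844 0.356 ] rot [ 179.63    0.5  -170.78] F [-0.2   0.64 -1.67] w 0.0477 gf 24.97
dp [  63.5 -739.9    5.6]
roll 0.0039
```

Emit:
{"fn": "send_rows", "kwargs": {
  "steps": [
    {"dp": [2,-25,0],"roll": 0,"jaw": 40},
    {"dp": [6,-75,0],"roll": 0,"jaw": 40},
    {"dp": [11,-130,0],"roll": 0,"jaw": 40},
    {"dp": [16,-185,0],"roll": 0,"jaw": 40},
    {"dp": [20,-240,0],"roll": 0,"jaw": 40}
  ]
}}

```text
time_s: 11.08
tcp_pos: [0.4617, 0.1406, 0.3468]
eef_rot: [-179.9, -0.1, -170.8]
contact_force: [1.0, 0.5, -1.5]
gripper_width: 0.0479
gripper_force: 25.0
```

Emit:
{"fn": "send_rows", "kwargs": {
  "steps": [
    {"dp": [4,-55,0],"roll": 0,"jaw": 40},
    {"dp": [8,-110,0],"roll": 0,"jaw": 40},
    {"dp": [12,-150,0],"roll": 0,"jaw": 40},
    {"dp": [15,-175,0],"roll": 0,"jaw": 40},
    {"dp": [15,-175,0],"roll": 0,"jaw": 40}
  ]
}}

```text
time_s: 11.7
tcp_pos: [0.4747, -0.0338, 0.3467]
eef_rot: [-180.0, -0.2, -171.0]
contact_force: [-0.1, -0.1, -1.5]
gripper_width: 0.0479
gripper_force: 25.0
```

```bash
python3 - <<'E'
from m import *
W=cap('wrist','w6.png');S=cap('scene');D=cap('side')
print('o',[b for b in blobs(W['image'],(3,90,90),(16,255,255)) if b[1][2]<60])
print('g',[b for b in blobs(W['image'],(35,50,30),(95,255,255)) if b[1][2]<80])
for p in([.6329,-.0328,.1487],[.754,-.128,.176],[.776,.023,.179]): print(proj(W,p))
A,B=proj(S,[.8,.1,.19]),proj(D,[.8,.1,.19]);print(A,B)
for c in(S,D): print('g',[b for b in blobs(c['image'],(35,40,20),(95,255,255)) if 330<b[0][0]<450 and 130<b[0][1]<290 and b[1][2]<20])
to([.502,-.356,.345],99)
E
```

```text
o [([317.8, 247.1], (312, 246, 12, 3))]
g []
[295.64428526 358.97140893]
[193.4301402  455.57353142]
[325.04668988 489.49911823]
[443.36379411 227.38431053] [368.57986401 148.68683842]
g [([382.5, 268.0], (376, 265, 14, 7))]
g [([417.6, 210.8], (411, 206, 14, 11)), ([381.2, 171.2], (375, 167, 13, 9)), ([342.5, 152.0], (337, 148, 12, 9))]
t 11.85 tcp [ 0.4755 -0.0316  0.3471] rot [ 1.8000e+02 -7.0000e-02 -1.7081e+02] F [-0.8   0.28 -1.79] w 0.048 gf 24.97
dp [  25.7 -324.5    2.1]
roll 0.0033
```

Emit:
{"fn": "send_rows", "kwargs": {
  "steps": [
    {"dp": [4,-40,0],"roll": 0,"jaw": 40},
    {"dp": [8,-95,0],"roll": 0,"jaw": 40},
    {"dp": [12,-150,0],"roll": 0,"jaw": 40},
    {"dp": [16,-205,0],"roll": 0,"jaw": 40},
    {"dp": [20,-260,0],"roll": 0,"jaw": 40}
  ]
}}

```text
time_s: 12.48
tcp_pos: [0.4983, -0.292, 0.3473]
eef_rot: [180.0, -0.0, -170.7]
contact_force: [1.2, 0.3, -1.2]
gripper_width: 0.0478
gripper_force: 25.0
```

Emit:
{"fn": "send_rows", "kwargs": {
  "steps": [
    {"dp": [3,-45,0],"roll": 0,"jaw": 40},
    {"dp": [5,-64,40],"roll": 0,"jaw": 40},
    {"dp": [5,-64,95],"roll": 0,"jaw": 40},
    {"dp": [5,-64,140],"roll": 0,"jaw": 40},
    {"dp": [5,-64,160],"roll": 0,"jaw": 40}
  ]
}}

```text
time_s: 13.1
tcp_pos: [0.5022, -0.3536, 0.184]
eef_rot: [179.8, -0.3, -170.7]
contact_force: [-0.1, -0.3, -0.7]
gripper_width: 0.048
gripper_force: 25.0
```

```bash
python3 - <<'E'
from m import *
S=cap('scene');D=cap('side')
print('g',[b for b in blobs(S['image'],(35,40,20),(95,255,255)) if 330<b[0][0]<450 and 130<b[0][1]<290 and b[1][2]<20])
P=[tri(o) for o in([(S,358.5,243.5),(D,345.7,216.9)],[(S,382.5,268),(D,417.6,210.8)],[(S,420.6,240.4),(D,381.1,171.1)],[(S,432.4,220.5),(D,342.5,152)])]
for p in P: print(p[0].round(4),np.round(p[1],4))
X=np.array([p[0] for p in P]); 
for Y in(X,X[:3]):
    c=np.linalg.lstsq(np.c_[Y[:,:2],np.ones(len(Y))],Y[:,2],rcond=None)[0]
    n=np.array([-c[0],-c[1],1]);n/=np.linalg.norm(n);print(n.round(4),'tilt',np.degrees(np.arccos(n[2])),'dir',np.degrees(np.arctan2(c[1],c[0])))
# side camera: front lower lid corner rows
to([.502,-.356,.123],99)
E
```

```text
g [([382.5, 268.0], (376, 265, 14, 7)), ([420.5, 240.4], (415, 238, 12, 6))]
[ 0.6328 -0.0331  0.1489] [0.0007 0.0007]
[ 0.7536 -0.1281  0.176 ] [0.0008 0.0008]
[0.7753 0.0217 0.1814] [0.0007 0.0007]
[0.7529 0.1418 0.1751] [0.0003 0.0003]
[-0.2207  0.0026  0.9753] tilt 12.748175104377852 dir -0.6650175248301816
[-0.2217 -0.0034  0.9751] tilt 12.807995344065102 dir 0.8675705605848395
t 13.2 tcp [ 0.5023 -0.3536  0.1844] rot [ 179.81   -0.29 -170.73] F [-0.17  0.05 -0.9 ] w 0.048 gf 24.97
dp [ 0.3 -2.5 61.4]
roll 0.0046
```

Emit:
{"fn": "send_rows", "kwargs": {
  "steps": [
    {"dp": [0,-2,30],"roll": 0,"jaw": 40},
    {"dp": [0,-2,55],"roll": 0,"jaw": 40},
    {"dp": [0,-2,61],"roll": 0,"jaw": 40},
    {"dp": [0,-2,61],"roll": 0,"jaw": 40},
    {"dp": [0,-2,61],"roll": 0,"jaw": 40}
  ],
  "newtons": 15
}}

```text
time_s: 13.82
tcp_pos: [0.5047, -0.3574, 0.1281]
eef_rot: [-179.9, 0.1, -170.8]
contact_force: [-0.7, 0.5, -2.1]
gripper_width: 0.0482
gripper_force: 15.0
```

Emit:
{"fn": "send_rows", "kwargs": {
  "steps": [
    {"dp": [8,0,0],"roll": 0,"jaw": 40},
    {"dp": [14,0,0],"roll": 0,"jaw": 40},
    {"dp": [18,0,0],"roll": 0,"jaw": 40},
    {"dp": [21,0,0],"roll": 0,"jaw": 40},
    {"dp": [24,0,0],"roll": 0,"jaw": 40}
  ]
}}

```text
time_s: 14.45
tcp_pos: [0.4811, -0.3614, 0.1273]
eef_rot: [-179.9, 0.1, -170.8]
contact_force: [4.8, 0.4, 0.9]
gripper_width: 0.0479
gripper_force: 15.0
```

Emit:
{"fn": "send_rows", "kwargs": {
  "steps": [
    {"dp": [2,0,0],"roll": 0,"jaw": 40},
    {"dp": [4,0,0],"roll": 0,"jaw": 40},
    {"dp": [6,0,0],"roll": 0,"jaw": 40},
    {"dp": [7,0,0],"roll": 0,"jaw": 40},
    {"dp": [7,0,0],"roll": 0,"jaw": 40}
  ]
}}

```text
time_s: 15.08
tcp_pos: [0.4732, -0.3623, 0.1266]
eef_rot: [-180.0, -0.0, -170.8]
contact_force: [3.5, -1.0, 0.5]
gripper_width: 0.0478
gripper_force: 15.0
```

```bash
python3 - <<'E'
from m import *
st();S=cap('scene');D=cap('side');W=cap('wrist')
a=cv2.resize(S['image'][255:355,165:265],(400,400),interpolation=cv2.INTER_CUBIC)
b=cv2.resize(D['image'][310:430,330:450],(400,400),interpolation=cv2.INTER_CUBIC)
cv2.imwrite('pics/t7.png',np.hstack([a,b]))
E
```

```text
t 15.075 tcp [ 0.4732 -0.3623  0.1266] rot [-179.99   -0.   -170.79] F [ 3.45 -1.    0.47] w 0.0478 gf 15.0
```

View pics/t7.png

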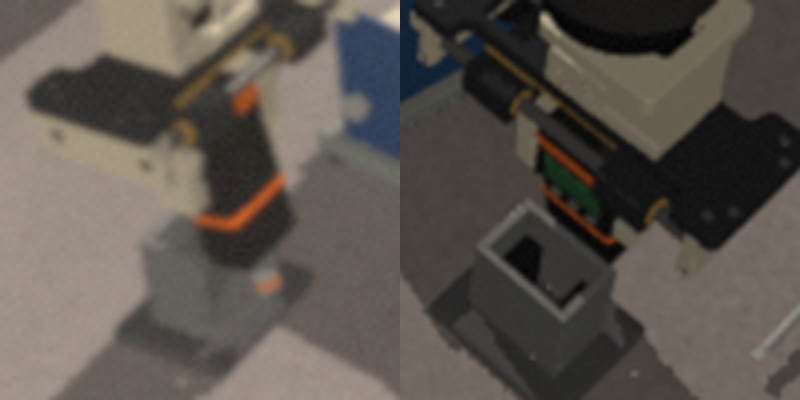

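The fingers hold the gauge and it has pivoted: it leans against the stand rim at about 3.5 N. I back off, lift, grip firmer and carry it towards the lid to measure the tilt there.

Emit:
{"fn": "send_rows", "kwargs": {
  "steps": [
    {"dp": [-10,0,0],"roll": 0,"jaw": 40},
    {"dp": [-25,0,-20],"roll": 0,"jaw": 40},
    {"dp": [-30,0,-80],"roll": 0,"jaw": 40},
    {"dp": [-30,0,-140],"roll": 0,"jaw": 40},
    {"dp": [-30,0,-190],"roll": 0,"jaw": 40}
  ],
  "newtons": 25
}}

```text
time_s: 15.85
tcp_pos: [0.5021, -0.3568, 0.3179]
eef_rot: [179.9, -0.1, -170.8]
contact_force: [1.1, 0.2, -2.2]
gripper_width: 0.0479
gripper_force: 25.0
```

Emit:
{"fn": "send_rows", "kwargs": {
  "steps": [
    {"dp": [0,0,-25],"roll": 0,"jaw": 40},
    {"dp": [0,20,-30],"roll": 0.05,"jaw": 40},
    {"dp": [0,40,-30],"roll": 0.1,"jaw": 40},
    {"dp": [0,60,-30],"roll": 0.16,"jaw": 40},
    {"dp": [0,60,-30],"roll": 0.16,"jaw": 40}
  ]
}}

```text
time_s: 16.48
tcp_pos: [0.4923, -0.2968, 0.3459]
eef_rot: [179.9, -0.2, -179.9]
contact_force: [0.1, -0.4, -1.4]
gripper_width: 0.0478
gripper_force: 25.0
```

```bash
python3 - <<'E'
from m import *
D=cap('side','s8.png');S=cap('scene','sc8.png')
to([.606,-.033,.345],90)
s=r.get_state();T=np.array(s['tcp_pos'])
p=T+[.0203,0,-.0937+.003]
print(proj(S,p),proj(D,p))
us,vs=proj(S,T+[0,0,-.05]).astype(int);ud,vd=proj(D,T+[0,0,-.05]).astype(int)
a=cv2.resize(S['image'][vs-60:vs+60,us-60:us+60],(400,400),interpolation=cv2.INTER_CUBIC)
b=cv2.resize(D['image'][vd-60:vd+60,ud-60:ud+60],(400,400),interpolation=cv2.INTER_CUBIC)
print((us,vs),(ud,vd))
cv2.imwrite('pics/t8.png',np.hstack([a,b]))
E
```

```text
t 16.575 tcp [ 0.4928 -0.2979  0.3459] rot [ 1.7997e+02 -1.3000e-01 -1.7988e+02] F [-0.35 -0.5  -1.73] w 0.0481 gf 25.0
dp [-113.7  264.6    0.8]
roll 0.0021
[248.16059399 238.06761936] [386.41424671 280.86930255]
(np.int64(239), np.int64(218)) (np.int64(379), np.int64(269))
```

View pics/t8.png

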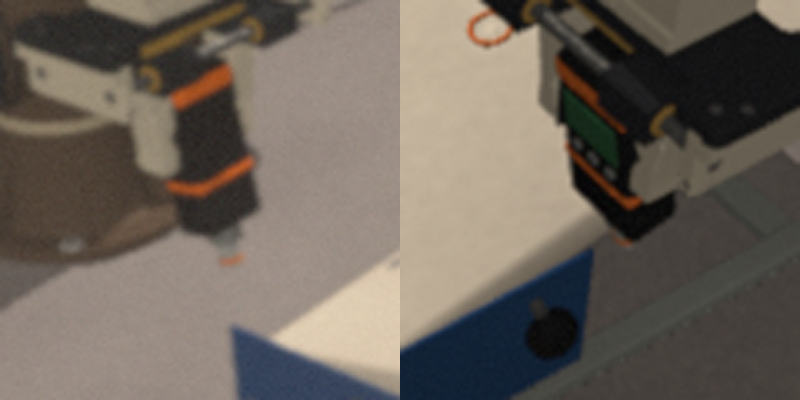

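```bash
python3 - <<'E'
from m import *
S,D=cap('scene'),cap('side'); T=np.array(r.get_state()['tcp_pos'])
o=[]
for c,(u,v) in((S,(248,236)),(D,(386,281))):
    im=c['image'][v-7:v+8,u-9:u+10];h=cv2.cvtColor(im,cv2.COLOR_BGR2HSV);m=cv2.inRange(h,(0,90,70),(18,255,255))
    M=cv2.moments(m,True);uv=(u-9+M['m10']/M['m00'],v-7+M['m01']/M['m00']);print(uv,M['m00']);o.append((c,*uv))
p,e=tri(o);d=p-(T+[0,0,.005]);print(d.round(4),np.round(e,4),np.linalg.norm(d),np.degrees(np.arctan2(d[0],-d[2])),np.degrees(np.arctan2(d[1],-d[2])))
E
```

```text
(248.41666666666666, 235.83333333333334) 12.0
(385.2142857142857, 280.64285714285717) 14.0
[ 0.0181  0.0023 -0.0932] [0.0016 0.0016] 0.09498170626241945 11.000105280250214 1.3878946217981598
```

Emit:
{"fn": "send_rows", "kwargs": {
  "steps": [
    {"dp": [-15,40,0],"roll": 0,"jaw": 40},
    {"dp": [-40,95,0],"roll": 0,"jaw": 40},
    {"dp": [-65,150,0],"roll": 0,"jaw": 40},
    {"dp": [-90,205,0],"roll": 0,"jaw": 40},
    {"dp": [-105,240,0],"roll": 0,"jaw": 40}
  ]
}}

```text
time_s: 17.3
tcp_pos: [0.5989, -0.056, 0.3459]
eef_rot: [-180.0, -0.1, -179.9]
contact_force: [-0.5, -0.3, -1.7]
gripper_width: 0.0481
gripper_force: 25.0
```

Emit:
{"fn": "send_rows", "kwargs": {
  "steps": [
    {"dp": [-8,18,10],"roll": 0,"jaw": 40},
    {"dp": [-11,24,40],"roll": 0,"jaw": 40},
    {"dp": [-11,24,65],"roll": 0,"jaw": 40},
    {"dp": [-11,24,80],"roll": 0,"jaw": 40},
    {"dp": [-11,24,80],"roll": 0,"jaw": 40}
  ]
}}

```text
time_s: 17.92
tcp_pos: [0.6084, -0.0348, 0.2653]
eef_rot: [-180.0, -0.1, 180.0]
contact_force: [1.0, 0.1, -1.0]
gripper_width: 0.048
gripper_force: 25.0
```

```bash
python3 - <<'E'
from m import *
D=cap('side');S=cap('scene');to([.614,-.034,.240],90)
F=[]
for i in range(8): F.append(r.get_state()['contact_force']);cap('side')
print('F0',np.mean(F,0))
a=cv2.resize(S['image'][170:270,300:400],(400,400),interpolation=cv2.INTER_CUBIC)
b=cv2.resize(D['image'][140:240,300:400],(400,400),interpolation=cv2.INTER_CUBIC)
cv2.imwrite('pics/t9.png',np.hstack([a,b]))
E
```

```text
t 18.025 tcp [ 0.6094 -0.0346  0.2674] rot [-1.7998e+02  6.0000e-02 -1.7998e+02] F [-0.37  0.34 -1.38] w 0.0477 gf 25.0
dp [-4.5  0.6 27.4]
roll 0.0004
F0 [-0.3129757  -0.03988468 -1.42952017]
```

View pics/t9.png

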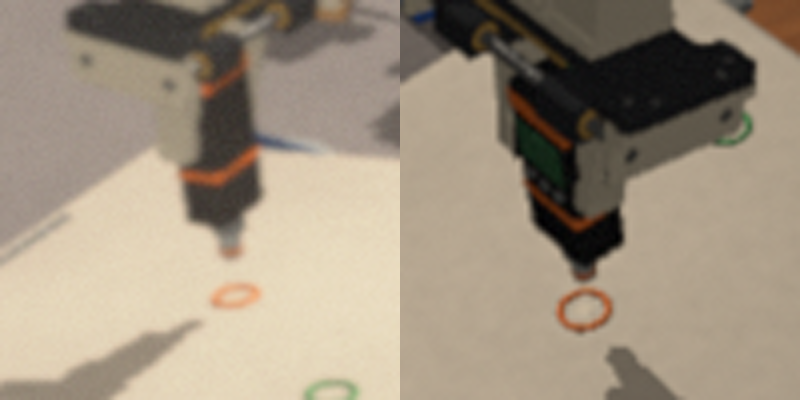

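Emit:
{"fn": "send_rows", "kwargs": {
  "steps": [
    {"dp": [-2,0,10],"roll": 0,"jaw": 40},
    {"dp": [-4,0,18],"roll": 0,"jaw": 40},
    {"dp": [-5,0,23],"roll": 0,"jaw": 40},
    {"dp": [-5,0,25],"roll": 0,"jaw": 40},
    {"dp": [-5,0,25],"roll": 0,"jaw": 40}
  ]
}}

```text
time_s: 19.05
tcp_pos: [0.614, -0.034, 0.2414]
eef_rot: [-180.0, -0.0, -180.0]
contact_force: [-1.1, 0.0, -1.1]
gripper_width: 0.0478
gripper_force: 25.0
```

```bash
cat > f.py <<'E'
from m import *
F=[];P=[]
for i in range(10): s=r.get_state();F.append(s['contact_force']);P.append(s['tcp_pos']);D=cap('side')
n=np.array([-.2207,0,.9753]);F=np.mean(F,0);print('F',F.round(2),'net n',((F-[-.31,-.04,-1.43])@n).round(2),np.mean(P,0).round(4));st()
E
python3 f.py
```

```text
F [ 0.08  0.11 -1.74] net n -0.39 [ 0.6141 -0.034   0.2418]
t 19.55 tcp [ 0.614  -0.034   0.2417] rot [ 1.8000e+02  1.0000e-02 -1.7995e+02] F [-0.96 -0.73 -1.36] w 0.048 gf 25.0
```

Not touching yet. I go on 5 mm along the normal.

Emit:
{"fn": "send_rows", "kwargs": {
  "steps": [
    {"dp": [0,0,1],"roll": 0,"jaw": 40},
    {"dp": [-0.5,0,2],"roll": 0,"jaw": 40},
    {"dp": [-0.7,0,3],"roll": 0,"jaw": 40},
    {"dp": [-0.9,0,4],"roll": 0,"jaw": 40},
    {"dp": [-1.1,0,5],"roll": 0,"jaw": 40}
  ]
}}

```text
time_s: 20.18
tcp_pos: [0.6151, -0.034, 0.2367]
eef_rot: [-180.0, -0.0, -179.9]
contact_force: [-0.1, -0.3, 0.8]
gripper_width: 0.0477
gripper_force: 25.0
```

```bash
python3 f.py
```

```text
F [-1.01 -0.06  0.44] net n 1.97 [ 0.6151 -0.034   0.2367]
t 20.675 tcp [ 0.6151 -0.034   0.2366] rot [ 180.      0.   -179.96] F [-0.72  0.8  -0.92] w 0.0477 gf 25.0
```

Emit:
{"fn": "send_rows", "kwargs": {
  "steps": [
    {"dp": [-0.2,0,1],"roll": 0,"jaw": 40},
    {"dp": [-0.5,0,2],"roll": 0,"jaw": 40},
    {"dp": [-0.7,0,3],"roll": 0,"jaw": 40},
    {"dp": [-0.7,0,3],"roll": 0,"jaw": 40},
    {"dp": [-0.7,0,3],"roll": 0,"jaw": 40}
  ]
}}

```text
time_s: 21.3
tcp_pos: [0.6157, -0.034, 0.2336]
eef_rot: [-180.0, -0.0, -180.0]
contact_force: [-1.9, 0.5, 2.0]
gripper_width: 0.0478
gripper_force: 25.0
```

```bash
cat >> f.py <<'E'
S=cap('scene')
a=cv2.resize(S['image'][170:270,300:400],(400,400),interpolation=cv2.INTER_CUBIC)
b=cv2.resize(D['image'][140:240,300:400],(400,400),interpolation=cv2.INTER_CUBIC)
cv2.imwrite('pics/t10.png',np.hstack([a,b]))
E
python3 f.py
```

```text
F [-2.06  0.4   1.24] net n 2.99 [ 0.6158 -0.034   0.2336]
t 21.8 tcp [ 0.6158 -0.034   0.2335] rot [-1.8000e+02 -1.0000e-02 -1.7995e+02] F [-1.58  0.1   1.9 ] w 0.0481 gf 25.0
```

View pics/t10.png

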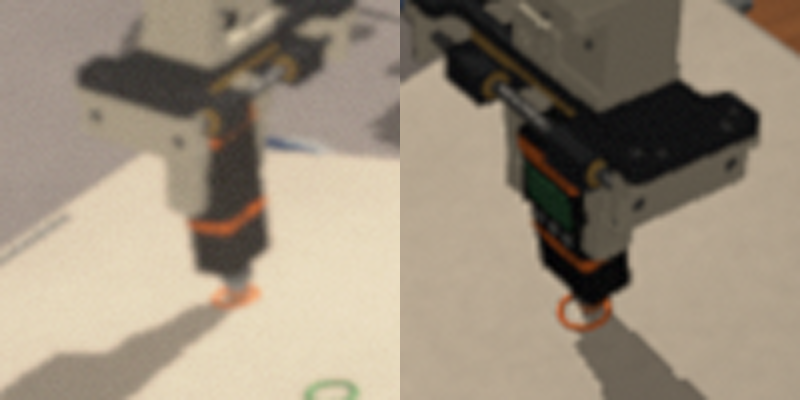

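The last picture shows the probe end inside the orange ring, at scene crop (236,293) and side crop (590,312). Net push is about 3 N and the TCP is steady, so I hand the job in.

```bash
python3 -c "
from h import *
print(r.close_job())"
```

```text
the job is handed in; nothing more can be done
None
```

I handed the job in: the gauge was checked on the zero plate and is now held in the orange ring on the lid, but no verdict came back. The push on the lid is about 3 N, so the sleeve should be about half way in. The gauge's tilt is about 11° against the lid's 12.7°.

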